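# Kit a tray of knobs and hold its label holder home

## Task

Kit up the plywood tray: first stand one wooden knob upright in each of its three wells and let go of them, then take the wider of the two label holders out of the grooved block, slide it down behind the lip on the tray's far edge and push it fully home against the sprung strip in the bottom. Finish while holding it there, fully pressed down and upright, so that it can be screwed fast; do not let go, and leave the narrow holder and everything else where they are.

Things in the scene. Friction and masses are not known exactly. Their poses are not given: they have to be found in the camera images.
- knob0_center (a point): a turned wooden knob standing upright on the table like a pawn, 56 high: foot 30 across and 8 thick, neck 20 across, round head 36 across between heights 28 and 52, widest from 34 to 44 above its underside. Origin on its axis half-way up (28 above its underside), z up. The three knobs are alike; any knob may go in any well
- knob1_center (a point): a turned wooden knob standing upright on the table like a pawn, 56 high: foot 30 across and 8 thick, neck 20 across, round head 36 across between heights 28 and 52, widest from 34 to 44 above its underside. Origin on its axis half-way up (28 above its underside), z up. The three knobs are alike; any knob may go in any well
- knob2_center (a point): a turned wooden knob standing upright on the table like a pawn, 56 high: foot 30 across and 8 thick, neck 20 across, round head 36 across between heights 28 and 52, widest from 34 to 44 above its underside. Origin on its axis half-way up (28 above its underside), z up. The three knobs are alike; any knob may go in any well
- well0 (a point): centre of the floor of the well at the -y end of the tray's row of three. The tray is a plywood board 130 (x) by 204 (y), fixed to the table; its frame (shared by the wells and the slot) has z up, y along the row of wells and x towards the lip. Each well is 48 x 48 inside, wells 60 apart, floor 8 above the table, walls only 12 high above that floor and 10 to 12 thick
- well1 (a point): centre of the floor of the well at the middle of the tray's row of three. The tray is a plywood board 130 (x) by 204 (y), fixed to the table; its frame (shared by the wells and the slot) has z up, y along the row of wells and x towards the lip. Each well is 48 x 48 inside, wells 60 apart, floor 8 above the table, walls only 12 high above that floor and 10 to 12 thick
- well2 (a point): centre of the floor of the well at the +y end of the tray's row of three. The tray is a plywood board 130 (x) by 204 (y), fixed to the table; its frame (shared by the wells and the slot) has z up, y along the row of wells and x towards the lip. Each well is 48 x 48 inside, wells 60 apart, floor 8 above the table, walls only 12 high above that floor and 10 to 12 thick
- slot (a point): middle of the floor of the label channel on the tray's far edge (78 to the +x side of the row of wells), 8 above the table. The channel runs along this frame's y, 78 long and 13 wide (x) inside, between the outer lip and an equal inner wall, both 19 to 20 high above the floor with tops flared outwards about 3 mm as lead-in; closed at both ends
- seat (a joint): black sprung strip in the bottom of the channel, 50 long: 0 when up (its top 6 mm above the channel floor), 0.006 m when pushed down flush with the floor, where what presses it also meets the solid floor. The spring pushes up with about 2 N at the start and 8 N at the bottom, and lifts the strip and a loose label holder back up when let go
- label_center (a point): the wide label holder: flat upright grey plastic plate with a paper card on both faces, 8 thick (x), 70 wide (y), 70 high (z), about 60 g, either way round is the same. Origin at its centre, 35 above its lower edge. It starts standing on edge in the groove of a plywood block (block 45 x 190, 22 high, fixed; groove 11 wide, its floor 6 above the table), its upper 54 free; in one half of the groove, the narrow holder in the other
- narrow_center (a point): the narrow label holder (to be left alone): same plate, 8 thick, 40 wide, 70 high, standing in the same groove beside the wide one; origin at its centre, y along its width, z up
- mallet: bystander: black-handled mallet lying on the table, 250 long, head up to about 40 high; origin at its underside
- bowl: bystander: white bowl of brass screws, 130 across, 45 high; origin under its centre
- glue: bystander: white round glue bottle with a cap, 48 across, 110 high; origin under its centre
- panel: bystander: pine end panel with a hand slot, about 150 x 140 x 16, lying flat; origin under its middle
- sander: bystander: cork sanding block 70 x 40 x 28; origin under its centre
- pencil: bystander: carpenter's pencil 150 x 8 x 8 lying on the table; origin under its centre
- plank: bystander: plain pine board 240 x 90 x 16 lying flat; origin under its centre
Things that resemble listed ones, but are neither listed nor needed, are in the scene too. Leave any orange or yellow look-alike of the part that bears knob0_center alone.

How it is judged:
On the way, in this order (a step that is already met when the one before it is completed fails the run):
1. one knob stands upright in each well, let go and at rest (((horizontal distance between knob0_center and well0 below 0.014 m and z of knob0_center in the frame of well0 between 0.024 and 0.031 m) or (horizontal distance between knob1_center and well0 below 0.014 m and z of knob1_center in the frame of well0 between 0.024 and 0.031 m) or (horizontal distance between knob2_center and well0 below 0.014 m and z of knob2_center in the frame of well0 between 0.024 and 0.031 m)) and ((horizontal distance between knob0_center and well1 below 0.014 m and z of knob0_center in the frame of well1 between 0.024 and 0.031 m) or (horizontal distance between knob1_center and well1 below 0.014 m and z of knob1_center in the frame of well1 between 0.024 and 0.031 m) or (horizontal distance between knob2_center and well1 below 0.014 m and z of knob2_center in the frame of well1 between 0.024 and 0.031 m)) and ((horizontal distance between knob0_center and well2 below 0.014 m and z of knob0_center in the frame of well2 between 0.024 and 0.031 m) or (horizontal distance between knob1_center and well2 below 0.014 m and z of knob1_center in the frame of well2 between 0.024 and 0.031 m) or (horizontal distance between knob2_center and well2 below 0.014 m and z of knob2_center in the frame of well2 between 0.024 and 0.031 m)) and angle between each of knob0_center, knob1_center, knob2_center's own z axis and vertical below 0.12 rad and contact force between each of knob0, knob1, knob2 and the fingers below 0.1 N and linear speed of each of knob0, knob1, knob2 below 0.02 m/s), for 0.2 s.
2. the wide label holder is behind the lip, pressed fully home by the robot (x of label_center in the frame of slot between -0.004 and 0.004 m and y of label_center in the frame of slot between -0.006 and 0.006 m and z of label_center in the frame of slot between 0.032 and 0.037 m and angle between label_center's own z axis and vertical below 0.08 rad and value of joint seat above 0.0045 m and contact force between label and the fingers above 1 N), for 0.2 s.
At the end, for the whole second after the job is handed in: a knob stands upright in each well (within 14 mm of its centre, tilt under 0.12 rad), untouched, at rest; the wide holder is in the channel (within 4 mm across, 6 mm along, tilt under 0.08 rad), sprung strip pushed down over 4.5 of 6 mm, fingers bearing on it with over 1 N (all of step 1 and all of step 2 and linear speed of label below 0.02 m/s); the arm keeps its last pose, push and grip.
It fails at once if the narrow holder or another bystander is shifted by more than 3 cm (distance of any of narrow_center, mallet, bowl, glue, panel, sander, pencil, plank from where it was at the start of the episode above 0.03 m).
It also fails if it takes over 72 s, if anything falls off the work surface, if the arm or the gripper's body presses on something with over 40 N, if the wrist force passes 120 N, or if a joint passes its speed limit or range.

## Robot

A 6-joint arm with a two-finger parallel gripper is mounted at the origin on the work surface. World frame = base frame: x ahead of the robot, y to its left, z up, the work surface at z = 0. Lengths are in m, angles in rad, forces in N, time in s.
With the tool pointing down it reaches from about 0.25 to 0.775 m from the base axis. Payload 4 kg.
Tool frame: the origin (TCP) lies at the very end of the fingers, on their centre line; the grasp point (between the pads) lies 19 mm behind it; z points along the fingers, y is the line along which they close (so a half turn about z gives the same grasp; the last joint's range is limited). The gripper opens to 94 mm and grips with 3 to 60 N. Pads are 16 mm wide; open, the fingers measure 119 mm over their backs; the gripper's body (75 mm by 177 mm) begins 78 mm behind the grasp point.
Start: joints at [1.091, 0.087, 1.371, -0, 1.684, -0.103], TCP at [0.202, 0.511, 0.206] pointing down, gripper open.
Joint ranges: [-3.1, 3.1], [-0.76, 2.03], [0.27, 2.55], [-1.08, 4.22], [0.17, 2.65], [-2.57, 2.57]. Speed limits (rad/s): [2.79, 2.79, 3.14, 3.14, 3.14, 3.14].

## Interface

Orientations are given as [roll, pitch, yaw] about the fixed x, y, z axes, in that order (R = Rz(yaw) Ry(pitch) Rx(roll)).
In Python, from bench import robot gives the robot as it stands. The module is installed in compiled form; this text tells all that it offers.
- The arm moves only by the tool move_arm, never from a script. Its argument "deltas" is one flat list of numbers, 7 for each row, row after row: the turn, a rotation vector about the tool's x, y, z in rad, then the shift along the tool's x, y, z in cm, then the closure, from -1 (fully open) to 1 (shut). A call has 1 to 8 rows; each row is the pose to reach, as a shift and turn from the pose commanded when the call began, along the tool's axes at that moment; what a row does not reach only later rows make up. A row lasts 1/10 s, in which the tool goes at most 50 mm and 8.59 degrees, less where a joint would pass 70% of its speed; a pose out of reach is approached as far as the arm can. A call with a gripper value outside its range is refused whole. The fingers move at their own pace and stop on an object; the grip force is fixed at half the most. Time passes only in rows, so rows that repeat a pose let the fingers close. It gives the time, the measured TCP pose, the force, the opening and the grip force at its end, in the units of the state.
- robot.get_obs(): the state, without advancing time (a new reading comes with each control period).
- robot.snapshot(name): name is "scene" or "top"; returns a dict with "image" (400x640x3 uint8, red, green, blue), "depth" (400x640 float32, m along the optical axis (not along the pixel's ray), 0 where there is no reading), "fov_y" (degrees; the focal length in pixels is half the picture's height over the tangent of half this angle, whatever the lens; pixels are square), "cx", "cy" (the principal point, pixels), "origin" and "orientation" of the camera in the world. Camera axes: x right, y up, looking along -z (the intrinsics and any distortion apply to the point x, -y, -z); pixel columns grow to the right and rows downward; lengths in m; the calibration is good to about 2 mm. A picture is of the moment at which its call begins.
- robot.close_job(): hands the job in; it is judged then, once.
The state is a dict: "time": time; "joint_positions": joint angles; "qvel": joint speeds; "joint_torque": joint torques, N m; "tool_pos": TCP position; "ee_rot": TCP orientation; "wrist_force": force on the tool from outside, world axes, zero at the start; "wrist_torque": the same for the moment, N m; "width": finger opening in m; "finger_force": force on a finger pad.
Only numpy, scipy, OpenCV 4.12 (cv2) and the standard library are available. Lean on these libraries where they do the work, as an engineer would, in place of code of your own. Each camera call takes 0.05 s, during which the arm holds its last target. There are 200 camera calls.

## Working session

There is one attempt and no reset: what is moved stays moved. The work goes in short steps, Python scripts to look and compute and a tool call to move; the robot and the scene stay as the last step left them, time stands still between calls to the robot, and variables do not carry over. Pictures are saved under pics/ and viewed, at most 10 in all, crops included, and the job is handed in when it is done.

Besides the shell and the picture viewer there is one more tool, called after "Emit:" by a JSON object that holds its "api" and its "payload". move_arm: Moves the arm, as the interface text tells. Its arguments: {"type":"object","properties":{"deltas":{"type":"array","items":{"type":"number"}}},"required":["deltas"]}

```bash
mkdir -p pics; cat > h.py <<'E'
import numpy as np,cv2
from bench import robot
def rotm(o):
    o=np.array(o,float)
    if o.shape==(3,3): return o
    from scipy.spatial.transform import Rotation as R
    if o.size==4: raise Exception("quat %s"%o)
    return R.from_euler('xyz',o).as_matrix()
def pts(s):
    f=200/np.tan(np.radians(s['fov_y'])/2); d=s['depth']
    v,u=np.mgrid[0:400,0:640]
    P=np.stack([(u-s['cx'])*d/f,-(v-s['cy'])*d/f,-d],-1)
    return P@rotm(s['orientation']).T+np.array(s['origin'])
def ray(s,u,v,z):
    f=200/np.tan(np.radians(s['fov_y'])/2)
    r=rotm(s['orientation'])@np.array([(u-s['cx'])/f,-(v-s['cy'])/f,-1]); o=np.array(s['origin'])
    return o+r*(z-o[2])/r[2]
E
python3 - <<'E'
from h import *
import pickle
for n in("top","scene"):
    s=robot.snapshot(n); pickle.dump(s,open(n+'.pkl','wb'))
    cv2.imwrite(f'pics/{n}0.png',s['image'][...,::-1])
    print(n,{k:v for k,v in s.items() if k not in('image','depth')},(s['depth']>0).mean())
print(robot.get_obs())
E
```

```text
top {'fov_y': 47.24466588996319, 'cx': 319.61290346330253, 'cy': 200.4945174856791, 'origin': array([0.43147375, 0.03844032, 1.42787577]), 'orientation': array([ 8.87328020e-02, -1.48104094e-03, -1.57947897e+00])} 0.99583984375
scene {'fov_y': 43.839461312512334, 'cx': 313.14257489442696, 'cy': 202.1216929051385, 'origin': array([1.16416235, 0.0451134 , 1.08634145]), 'orientation': array([0.54598113, 0.00406075, 1.58851313])} 0.99596484375
{'time': 0.1, 'joint_positions': array([ 1.09092110e+00,  8.78913559e-02,  1.37209039e+00,  1.96288829e-05,
        1.68362650e+00, -1.03111471e-01]), 'qvel': array([-0.00015066, -0.00012237, -0.0024646 ,  0.00140714,  0.00057713,
        0.0002109 ]), 'joint_torque': array([ 2.31462807e-03, -3.41252625e+01, -3.03301334e+01,  7.20246602e-02,
        3.04039638e-02, -9.96535437e-05]), 'tool_pos': array([0.20212382, 0.51097548, 0.20442209]), 'ee_rot': array([-3.13958977e+00, -2.26868251e-04,  2.76483086e+00]), 'wrist_force': array([-0.04549663, -0.29873985, -0.18991168]), 'wrist_torque': array([-0.02786059, -0.01590611, -0.01996858]), 'finger_force': 0.0, 'width': 0.09414249186833545}
```

View pics/top0.png

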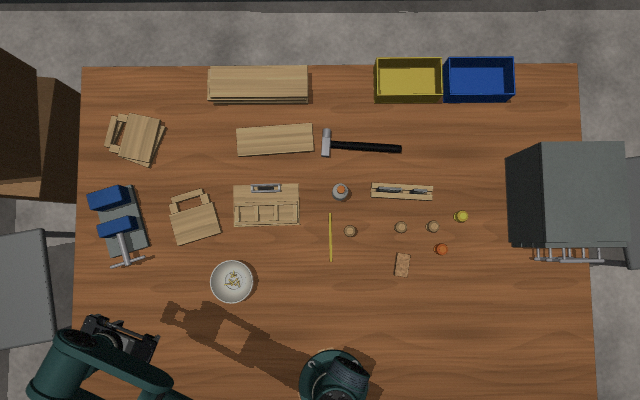

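View pics/scene0.png

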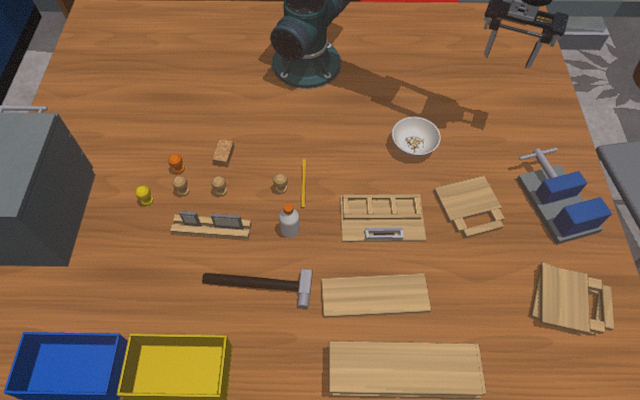

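Top view: candidates for "knob" are plain wood ones at (350,231), (401,228), (433,227). The orange (441,249) and yellow (461,216) ones are look-alikes to leave. The tray is at (266,205) with its channel at (266,188), the grooved block at (402,191), and the glue bottle at (340,191). Next I measure, with one close crop.

```bash
python3 - <<'E'
from h import *
import pickle
S={n:pickle.load(open(n+'.pkl','rb')) for n in("top","scene")}
P={n:pts(S[n]) for n in S}
def box(n,c):
    u0,v0,u1,v1=c; return P[n][v0:v1,u0:u1].reshape(-1,3)
print('table z',np.median(box('top',(300,290,330,300)),0),np.median(box('scene',(280,200,285,205)),0))
K={'top':[(350,231),(401,228),(433,227),(441,249),(461,216)],'scene':[(281,183),(219,186),(181,185)]}
for n in K:
  for u,v in K[n]:
    p=box(n,(u-11,v-13,u+12,v+14)); h=p[(p[:,2]>.03)&(p[:,2]<.07)]
    q=p[(p[:,2]>.04)]
    print(n,(u,v),len(h),'head mid',(h[:,:2].min(0)+h[:,:2].max(0))/2,np.ptp(h[:,:2],axis=0),'top z',h[:,2].max(),'med',np.median(q,0))
def rect(n,c,lo,hi):
    p=box(n,c);m=p[(p[:,2]>lo)&(p[:,2]<hi)]
    r=cv2.minAreaRect((m[:,:2]*1000).astype(np.float32)); print(n,lo,hi,len(m),r)
for n,t,b,g in(('top',(225,178,308,234),(366,176,438,206),(328,180,352,205)),('scene',(330,185,435,250),(165,205,258,243),(272,200,304,240))):
    print('tray');rect(n,t,.004,.04);rect(n,t,.014,.04)
    print('block');rect(n,b,.015,.03);rect(n,b,.04,.09)
    print('glue');rect(n,g,.03,.12)
def crop(n,c,k):
    u0,v0,u1,v1=c;return cv2.resize(S[n]['image'][v0:v1,u0:u1,::-1],None,fx=k,fy=k,interpolation=cv2.INTER_CUBIC)
a=crop('top',(220,170,480,260),3)
b=crop('scene',(130,145,440,255),2.5)
W=800;b2=np.zeros((b.shape[0],W,3),np.uint8);b2[:,:b.shape[1]]=b;a2=np.zeros((a.shape[0],W,3),np.uint8);a2[:,:a.shape[1]]=a
cv2.imwrite('pics/crop1.png',np.vstack([a2,b2]))
E
```

```text
table z [ 2.68652519e-01  5.34633541e-02 -2.15889665e-04] [ 0.50359289 -0.05091085 -0.00209286]
top (350, 231) 112 head mid [ 0.4628161 -0.0540371] [0.03319515 0.03366943] top z 0.05981261222750289 med [ 0.46118095 -0.05212989  0.05327375]
top (401, 228) 116 head mid [ 0.47355023 -0.20842327] [0.0335317  0.03449573] top z 0.06280340197371981 med [ 0.47187658 -0.20649906  0.05310028]
top (433, 227) 116 head mid [ 0.4756905 -0.3047655] [0.03356994 0.0320383 ] top z 0.0619991893941465 med [ 0.47386709 -0.30351237  0.05322089]
top (441, 249) 119 head mid [ 0.40628155 -0.3290693 ] [0.0330876  0.03465221] top z 0.06026521985644795 med [ 0.40505072 -0.32624054  0.05336569]
top (461, 216) 122 head mid [ 0.50532493 -0.39260471] [0.03414828 0.03281539] top z 0.06130068664711685 med [ 0.50331949 -0.39151273  0.05345901]
scene (281, 183) 167 head mid [ 0.4682758  -0.05397557] [0.03207853 0.03328808] top z 0.05948926322442616 med [ 0.47112995 -0.05415826  0.05104458]
scene (219, 186) 170 head mid [ 0.47804306 -0.20948802] [0.03390573 0.03388731] top z 0.057962331275211776 med [ 0.48164927 -0.2080
[... 719 characters left out ...]
84521484), (44.190372467041016, 46.329524993896484), 45.36894607543945)
tray
scene 0.004 0.04 3388 ((546.235595703125, 216.66087341308594), (153.92575073242188, 266.98828125), 7.815496921539307)
scene 0.014 0.04 1208 ((552.4522705078125, 202.25765991210938), (127.35660552978516, 192.8541717529297), 2.136396646499634)
block
scene 0.015 0.03 863 ((587.9020385742188, -219.51907348632812), (190.99404907226562, 48.360687255859375), 86.05769348144531)
scene 0.04 0.09 469 ((589.0015869140625, -212.05889892578125), (144.79013061523438, 15.37554931640625), 86.73805236816406)
glue
scene 0.03 0.12 452 ((587.6494750976562, -25.65760040283203), (44.762123107910156, 43.998416900634766), 65.44953918457031)
```

View pics/crop1.png

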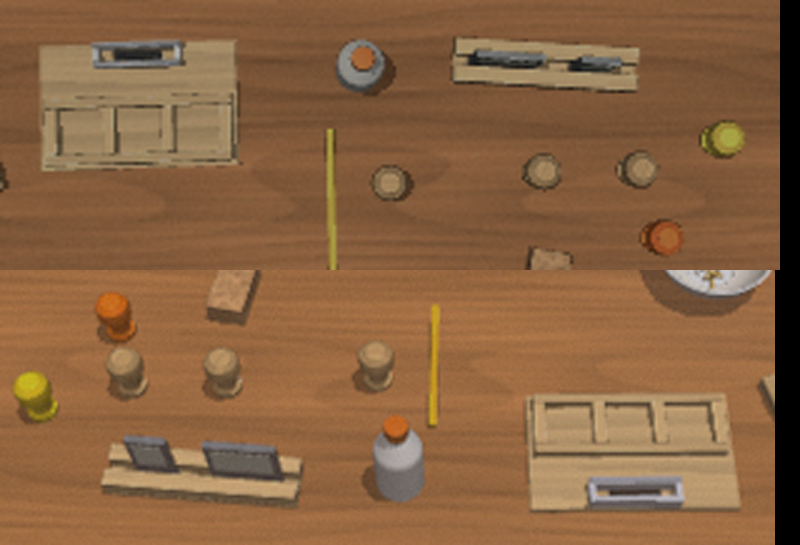

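Crop confirms it: three plain wood knobs; orange and yellow ones are decoys. The wide holder is the left (+y) plate in the top view, around (388,190). I move towards the middle.

Emit:
{"api": "move_arm", "payload": {"deltas": [0, 0, 1.194, -29.1, -27.2, 2.0, -0.35, 0, 0, 1.194, -29.1, -27.2, 2.0, -0.35, 0, 0, 1.194, -29.1, -27.2, 2.0, -0.35, 0, 0, 1.194, -29.1, -27.2, 2.0, -0.35, 0, 0, 1.194, -29.1, -27.2, 2.0, -0.35, 0, 0, 1.194, -29.1, -27.2, 2.0, -0.35, 0, 0, 1.194, -29.1, -27.2, 2.0, -0.35, 0, 0, 1.194, -29.1, -27.2, 2.0, -0.35]}}

```text
time: 0.9
tool_pos: [0.373, 0.1495, 0.1851]
ee_rot: [3.141, -0.0, 1.565]
wrist_force: [1.3, -0.3, 0.1]
width: 0.0633
finger_force: 0.0
```

```bash
python3 - <<'E'
from h import *
import pickle
S={n:pickle.load(open(n+'.pkl','rb')) for n in("top","scene")}
for n,(t,b) in {'top':((225,178,308,234),(366,176,438,206)),'scene':((330,185,435,250),(165,205,258,243))}.items():
    s=S[n]; im=s['image']; hsv=cv2.cvtColor(im,cv2.COLOR_RGB2HSV)
    grey=(hsv[...,1]<70).astype(np.uint8)
    for nm,c,z in(('channel',t,.028),('label',b,.076)):
        u0,v0,u1,v1=c; m=np.zeros_like(grey); m[v0:v1,u0:u1]=grey[v0:v1,u0:u1]
        for k in cv2.findContours(m,cv2.RETR_EXTERNAL,cv2.CHAIN_APPROX_NONE)[0]:
            if len(k)<15: continue
            q=np.array([ray(s,*x[0],z)[:2]*1000 for x in k],np.float32)
            print(n,nm,'px',cv2.boundingRect(k),cv2.minAreaRect(q))
E
```

```text
top channel px (250, 183, 31, 10) ((596.8277587890625, 202.90582275390625), (27.442665100097656, 92.21296691894531), 2.2613189220428467)
top label px (410, 189, 18, 5) ((577.5619506835938, -258.916259765625), (50.68641662597656, 11.966720581054688), 89.5121841430664)
top label px (376, 187, 26, 6) ((582.8107299804688, -169.84841918945312), (74.47862243652344, 14.96584701538086), 89.51165771484375)
scene channel px (365, 227, 39, 13) ((605.2693481445312, 200.86328125), (32.471961975097656, 91.78936767578125), 0.8963502645492554)
scene label px (211, 214, 32, 15) ((604.4423828125, -170.83753967285156), (78.63082885742188, 35.1854248046875), 85.85779571533203)
scene label px (180, 211, 22, 15) ((598.8868408203125, -257.3055725097656), (58.36080551147461, 33.80281066894531), 28.605506896972656)
```

Emit:
{"api": "move_arm", "payload": {"deltas": [0, 0, 0, -20.5, 9.2, 9, -0.35, 0, 0, 0, -20.5, 9.2, 9, -0.35, 0, 0, 0, -20.5, 9.2, 9, -0.35, 0, 0, 0, -20.5, 9.2, 9, -0.35, 0, 0, 0, -20.5, 9.2, 9, -0.35, 0, 0, 0, -20.5, 9.2, 9, -0.35, 0, 0, 0, -20.5, 9.2, 9, -0.35]}}

```text
time: 1.6
tool_pos: [0.4642, -0.0537, 0.0945]
ee_rot: [-3.139, -0.001, 1.569]
wrist_force: [-0.1, 0.1, 1.1]
width: 0.0631
finger_force: 0.0
```

```bash
python3 - <<'E'
from h import *
print(robot.get_obs()['tool_pos'])
T=[]
for n,c in(("top",(300,180,440,280)),("scene",(220,110,360,210))):
    s=robot.snapshot(n); u0,v0,u1,v1=c
    T.append(cv2.resize(s['image'][v0:v1,u0:u1,::-1],None,fx=2.85,fy=2.85,interpolation=cv2.INTER_CUBIC))
    p=pts(s); 
cv2.imwrite('pics/g1.png',np.hstack(T))
E
```

```text
[ 0.46417314 -0.05373634  0.09452581]
```

View pics/g1.png

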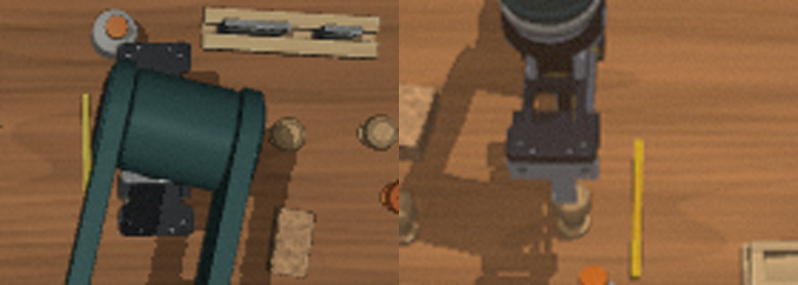

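The picture shows the near finger in line with the knob at (572,215) and the glue bottle clear of the gripper. I go down and grip.

Emit:
{"api": "move_arm", "payload": {"deltas": [0, 0, 0, 0, 0, 4, -0.35, 0, 0, 0, 0, 0, 7.3, -0.35, 0, 0, 0, 0, 0, 7.3, -0.35, 0, 0, 0, 0, 0, 7.3, 1, 0, 0, 0, 0, 0, 7.3, 1, 0, 0, 0, 0, 0, 7.3, 1, 0, 0, 0, 0, 0, 7.3, 1, 0, 0, 0, 0, 0, 7.3, 1]}}

```text
time: 2.5
tool_pos: [0.466, -0.0538, 0.0241]
ee_rot: [3.139, 0.001, 1.571]
wrist_force: [-1.5, 0.2, 5.1]
width: 0.035
finger_force: 30.0
```

Emit:
{"api": "move_arm", "payload": {"deltas": [0, 0, 0, 0, 0, -5, 1, 0, 0, 0, 5, 1.5, -6, 1, 0, 0, 0, 10, 3, -6, 1, 0, 0, 0, 15, 4.5, -6, 1, 0, 0, 0, 19.3, 5.7, -6, 1, 0, 0, 0, 19.3, 5.7, -6, 1, 0, 0, 0, 19.3, 5.7, -4, 1, 0, 0, 0, 19.3, 5.7, -2.5, 1]}}

```text
time: 3.3
tool_pos: [0.5217, 0.1394, 0.0467]
ee_rot: [-3.141, 0.0, 1.571]
wrist_force: [-0.3, -0.5, -0.8]
width: 0.0349
finger_force: 30.0
```

```bash
python3 - <<'E'
from h import *
o=robot.get_obs();print(o['tool_pos'],o['width'],o['finger_force'],o['wrist_force'])
s=robot.snapshot("scene"); u0,v0,u1,v1=(320,110,460,260)
cv2.imwrite('pics/g2.png',cv2.resize(s['image'][v0:v1,u0:u1,::-1],None,fx=4,fy=4,interpolation=cv2.INTER_CUBIC))
E
```

```text
[0.52168435 0.1393544  0.04667736] 0.034919292959883524 29.99967886134982 [-0.27784159 -0.45217473 -0.75626434]
```

View pics/g2.png

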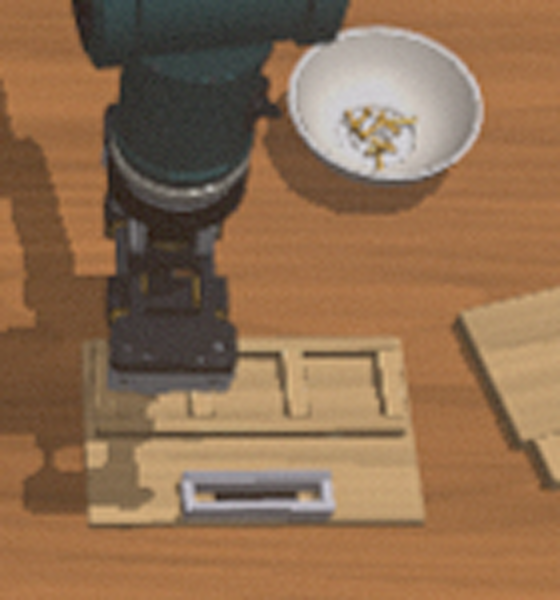

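Emit:
{"api": "move_arm", "payload": {"deltas": [0, 0, 0, 0, 0, 1.1, 1, 0, 0, 0, 0, 0, 1.5, 1, 0, 0, 0, 0, 0, 1.5, -0.35, 0, 0, 0, 0, 0, 1.5, -0.35, 0, 0, 0, 0, 0, 1.5, -0.35, 0, 0, 0, 0, 0, 1.5, -0.35, 0, 0, 0, 0, 0, -2, -0.35, 0, 0, 0, 0, 0, -6.5, -0.35]}}

```text
time: 4.15
tool_pos: [0.5196, 0.139, 0.1104]
ee_rot: [-3.135, 0.001, 1.571]
wrist_force: [1.2, -0.1, -0.3]
width: 0.0636
finger_force: 0.0
```

Emit:
{"api": "move_arm", "payload": {"deltas": [0, 0, 0, -4, -3, 0, -0.35, 0, 0, 0, -9, -4.7, 0, -0.35, 0, 0, 0, -14, -4.7, 0, -0.35, 0, 0, 0, -19, -4.7, 0, -0.35, 0, 0, 0, -24, -4.7, 0, -0.35, 0, 0, 0, -29, -4.7, 0, -0.35, 0, 0, 0, -34.8, -4.7, 0, -0.35, 0, 0, 0, -34.8, -4.7, 1, -0.35]}}

```text
time: 4.95
tool_pos: [0.4755, -0.2139, 0.104]
ee_rot: [3.138, 0.004, 1.565]
wrist_force: [-0.5, 0.0, 0.4]
width: 0.0635
finger_force: 0.0
```

```bash
python3 - <<'E'
from h import *
o=robot.get_obs();print(o['tool_pos'],o['width'])
for n,lo in(("scene",None),("top",None)):
    s=robot.snapshot(n); p=pts(s)
    m=(p[...,2]>.05)&(p[...,2]<.075)&(abs(p[...,0]-.522)<.05)&(abs(p[...,1]-.2)<.11)
    q=p[m]; print(n,len(q),(q.min(0)+q.max(0))/2 if len(q) else '',np.ptp(q,axis=0) if len(q) else '')
    # well bounds from wall tops
    m=(p[...,2]>.015)&(p[...,2]<.026)&(p[...,0]<.57)&(p[...,0]>.47)&(abs(p[...,1]-.2)<.11)
    q=p[m];print(cv2.minAreaRect((q[:,:2]*1000).astype(np.float32)))
E
```

```text
[ 0.4754512  -0.21394323  0.10395944] 0.06354458761435867
scene 150 [0.52193506 0.13690073 0.05770134] [0.03541963 0.03432347 0.0152569 ]
((524.4721069335938, 201.1125946044922), (71.49803924560547, 191.924072265625), 1.9379276037216187)
top 111 [0.51821893 0.13821303 0.05895457] [0.03338279 0.03304652 0.01711984]
((525.8934936523438, 200.07086181640625), (195.361083984375, 80.91717529296875), 89.5699234008789)
```

Emit:
{"api": "move_arm", "payload": {"deltas": [0, 0, 0, 0, 0, 4, -0.35, 0, 0, 0, 0, 0, 8.2, -0.35, 0, 0, 0, 0, 0, 8.2, -0.35, 0, 0, 0, 0, 0, 8.2, 1, 0, 0, 0, 0, 0, 8.2, 1, 0, 0, 0, 0, 0, 8.2, 1, 0, 0, 0, 0, 0, 8.2, 1, 0, 0, 0, 0, 0, 8.2, 1]}}

```text
time: 5.85
tool_pos: [0.4762, -0.2092, 0.0225]
ee_rot: [3.138, 0.002, 1.571]
wrist_force: [-0.9, 0.6, 4.9]
width: 0.0349
finger_force: 30.0
```

Emit:
{"api": "move_arm", "payload": {"deltas": [0, 0, 0, 0, 0, -5, 1, 0, 0, 0, 3.5, 0, -8, 1, 0, 0, 0, 8.5, 0, -8, 1, 0, 0, 0, 13.4, 0, -8, 1, 0, 0, 0, 18.3, 0, -8, 1, 0, 0, 0, 23.2, 0, -8, 1, 0, 0, 0, 28, 1.2, -8, 1, 0, 0, 0, 32.8, 2.4, -8, 1]}}

```text
time: 6.65
tool_pos: [0.4988, 0.1214, 0.101]
ee_rot: [3.14, -0.0, 1.571]
wrist_force: [0.4, -0.2, -0.5]
width: 0.0353
finger_force: 30.0
```

Emit:
{"api": "move_arm", "payload": {"deltas": [0, 0, 0, 4, 1.2, 0, 1, 0, 0, 0, 8.3, 2.4, 0, 1, 0, 0, 0, 8.3, 2.4, 1, 1, 0, 0, 0, 8.3, 2.4, 4, 1, 0, 0, 0, 8.3, 2.4, 6, 1, 0, 0, 0, 8.3, 2.4, 7.2, 1, 0, 0, 0, 8.3, 2.4, 7.2, 1]}}

```text
time: 7.35
tool_pos: [0.5221, 0.2018, 0.0289]
ee_rot: [-3.14, 0.0, 1.57]
wrist_force: [-0.0, -0.2, 0.3]
width: 0.0354
finger_force: 30.0
```

Emit:
{"api": "move_arm", "payload": {"deltas": [0, 0, 0, 0, 0, 0, -0.35, 0, 0, 0, 0, 0, 0, -0.35, 0, 0, 0, 0, 0, 0, -0.35, 0, 0, 0, 0, 0, -3, -0.35, 0, 0, 0, 0, 0, -8, -0.35, 0, 0, 0, -4, -3, -8, -0.35, 0, 0, 0, -8, -4.6, -8, -0.35, 0, 0, 0, -13, -4.6, -8, -0.35]}}

```text
time: 8.15
tool_pos: [0.4756, 0.0723, 0.1092]
ee_rot: [3.14, -0.001, 1.574]
wrist_force: [0.9, 0.4, -1.1]
width: 0.0636
finger_force: 0.0
```

Emit:
{"api": "move_arm", "payload": {"deltas": [0, 0, 0, -5, 0, 0, -0.35, 0, 0, 0, -10, 0, 0, -0.35, 0, 0, 0, -15, 0, 0, -0.35, 0, 0, 0, -20, 0, 0, -0.35, 0, 0, 0, -25, 0, 0, -0.35, 0, 0, 0, -30, 0, 0, -0.35, 0, 0, 0, -34, 0, 0, -0.35, 0, 0, 0, -37.7, 0, 0, -0.35]}}

```text
time: 8.95
tool_pos: [0.4764, -0.307, 0.1084]
ee_rot: [3.141, 0.0, 1.569]
wrist_force: [0.1, 0.7, 1.1]
width: 0.0635
finger_force: 0.0
```

```bash
python3 - <<'E'
from h import *
o=robot.get_obs();print(o['tool_pos'],o['width'],o['ee_rot'])
for n in("scene","top"):
    s=robot.snapshot(n); p=pts(s)
    for y in(.14,.2):
        m=(p[...,2]>.05)&(p[...,2]<.075)&(abs(p[...,0]-.522)<.04)&(abs(p[...,1]-y)<.03)
        q=p[m]; print(n,len(q),(q.min(0)+q.max(0))/2,np.ptp(q,axis=0))
E
```

```text
[ 0.47635031 -0.30703275  0.10841299] 0.06354105270307489 [3.14137756e+00 1.79460556e-04 1.56929746e+00]
scene 146 [0.52146162 0.13682813 0.05821509] [0.0353204  0.0341889  0.01602749]
scene 150 [0.52666174 0.20012279 0.05821702] [0.03190292 0.03462379 0.01612289]
top 109 [0.51816996 0.13816441 0.06057454] [0.03329265 0.03358624 0.02059756]
top 111 [0.52176598 0.20113168 0.05948938] [0.03374159 0.03313623 0.01734998]
```

Emit:
{"api": "move_arm", "payload": {"deltas": [0, 0, 0, 0, 0, 4, -0.35, 0, 0, 0, 0, 0, 8.6, -0.35, 0, 0, 0, 0, 0, 8.6, -0.35, 0, 0, 0, 0, 0, 8.6, 1, 0, 0, 0, 0, 0, 8.6, 1, 0, 0, 0, 0, 0, 8.6, 1, 0, 0, 0, 0, 0, 8.6, 1, 0, 0, 0, 0, 0, 8.6, 1]}}

```text
time: 9.85
tool_pos: [0.4781, -0.3055, 0.0248]
ee_rot: [3.138, 0.003, 1.571]
wrist_force: [-1.1, -1.0, 6.0]
width: 0.0347
finger_force: 30.0
```

Emit:
{"api": "move_arm", "payload": {"deltas": [0, 0, 0, 0, 0, -5, 1, 0, 0, 0, 3.5, 0, -8, 1, 0, 0, 0, 8.5, 0, -8, 1, 0, 0, 0, 13.4, 0, -8, 1, 0, 0, 0, 18.3, 0, -8, 1, 0, 0, 0, 23.2, 0, -8, 1, 0, 0, 0, 28, 0, -8, 1, 0, 0, 0, 32.8, 0, -8, 1]}}

```text
time: 10.65
tool_pos: [0.4766, 0.0253, 0.1029]
ee_rot: [3.14, -0.0, 1.57]
wrist_force: [0.5, -0.3, 0.4]
width: 0.0352
finger_force: 30.0
```

Emit:
{"api": "move_arm", "payload": {"deltas": [0, 0, 0, 4.9, 1, 0, 1, 0, 0, 0, 9.7, 2, 0, 1, 0, 0, 0, 14.5, 3, 0, 1, 0, 0, 0, 19.3, 4.4, 0, 1, 0, 0, 0, 23.9, 4.4, 0, 1, 0, 0, 0, 23.9, 4.4, 2, 1, 0, 0, 0, 23.9, 4.4, 6, 1, 0, 0, 0, 23.9, 4.4, 7.2, 1]}}

```text
time: 11.45
tool_pos: [0.5168, 0.2632, 0.03]
ee_rot: [-3.132, 0.0, 1.572]
wrist_force: [-19.5, -2.9, 49.4]
width: 0.035
finger_force: 30.0
```

Emit:
{"api": "move_arm", "payload": {"deltas": [0, 0, 0, 0, 0, -0.4, 1, 0, 0, 0, 0, 0, -0.4, 1, 0, 0, 0, 0, 0, -0.4, 1]}}

```text
time: 11.75
tool_pos: [0.5212, 0.2622, 0.0348]
ee_rot: [3.141, -0.0, 1.57]
wrist_force: [-0.8, 0.8, -0.5]
width: 0.0352
finger_force: 30.0
```

```bash
python3 - <<'E'
from h import *
o=robot.get_obs();print(o['tool_pos'],o['width'],o['wrist_force'])
T=[]
for n,c in(("scene",(330,150,440,260)),("top",(220,170,330,280))):
    s=robot.snapshot(n); u0,v0,u1,v1=c
    T.append(cv2.resize(s['image'][v0:v1,u0:u1,::-1],None,fx=3.6,fy=3.6,interpolation=cv2.INTER_CUBIC))
cv2.imwrite('pics/g3.png',np.hstack(T))
E
```

```text
[0.52115417 0.26221573 0.03483362] 0.03520044169849373 [-0.77835151  0.79565545 -0.54250056]
```

View pics/g3.png

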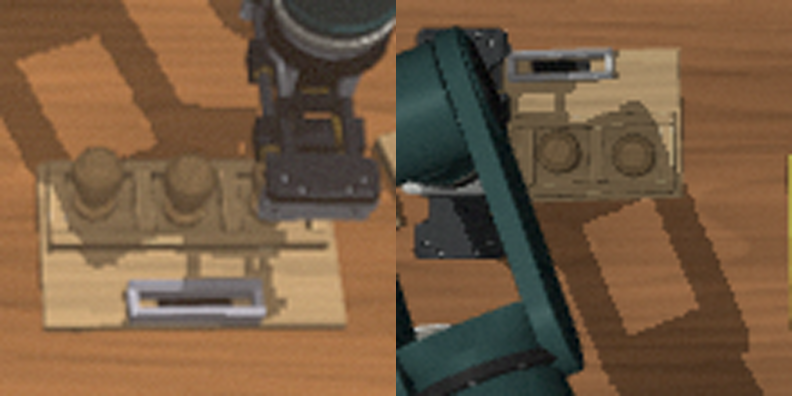

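The force is gone: the foot had only been pressed on the floor. I lower a little, release and rise, then measure the label and slot with both views.

Emit:
{"api": "move_arm", "payload": {"deltas": [0, 0, 0, 0, 0, 0.15, 1, 0, 0, 0, 0, 0, 0.15, -0.35, 0, 0, 0, 0, 0, 0.15, -0.35, 0, 0, 0, 0, 0, 0.15, -0.35, 0, 0, 0, 0, 0, -2.5, -0.35, 0, 0, 0, 0, 0, -7.5, -0.35, 0, 0, 0, 0, -4, -11, -0.35, 0, 0, 0, -3, -9, -11, -0.35]}}

```text
time: 12.65
tool_pos: [0.4431, 0.2402, 0.1504]
ee_rot: [3.13, -0.006, 1.572]
wrist_force: [0.4, -0.3, 0.1]
width: 0.0634
finger_force: 0.0
```

Emit:
{"api": "move_arm", "payload": {"deltas": [0, 0, 0, -5, 0, 0, -0.35, 0, 0, 0, -10, 0, 0, -0.35, 0, 0, 0, -15, 0, 0, -0.35, 0, 0, 0, -20, 0, 0, -0.35, 0, 0, 0, -20, 0, 0, -0.35]}}

```text
time: 13.15
tool_pos: [0.4399, 0.0323, 0.1445]
ee_rot: [3.141, 0.003, 1.562]
wrist_force: [0.0, 0.7, -0.5]
width: 0.0632
finger_force: 0.0
```

```bash
python3 - <<'E'
from h import *
o=robot.get_obs();print(o['tool_pos'],o['ee_rot'])
for n in("scene","top"):
    P=[];
    for i in range(5):
        s=robot.snapshot(n); P.append(pts(s))
    p=np.median(P,0)
    def show(nm,m):
        q=p[m]; r=cv2.minAreaRect((q[:,:2]*1000).astype(np.float32)) if len(q)>4 else None
        print(n,nm,len(q),np.round(np.median(q,0),4),r)
    for y in(.14,.2,.26):
        m=(p[...,2]>.05)&(p[...,2]<.075)&(abs(p[...,0]-.522)<.04)&(abs(p[...,1]-y)<.03)
        q=p[m]; print(n,'knob',len(q),(q.min(0)+q.max(0))/2)
    X,Y,Z=p[...,0],p[...,1],p[...,2]
    L=(abs(X-.59)<.04)&(Z<.09)
    show('wide',L&(Z>.035)&(abs(Y+.17)<.05))
    show('wide top',L&(Z>.068)&(abs(Y+.17)<.05))
    show('narrow',L&(Z>.035)&(Y<-.22)&(Y>-.29))
    show('block',L&(Z>.016)&(Z<.027)&(Y>-.34)&(Y<-.1))
    show('chan rim',(abs(X-.6)<.03)&(Z>.02)&(Z<.034)&(abs(Y-.2)<.06))
    show('chan in',(abs(X-.6)<.025)&(abs(Y-.2)<.045)&(Z>.006)&(Z<.018))
    show('wells',(Z>.015)&(Z<.026)&(X<.57)&(X>.47)&(abs(Y-.2)<.11))
    f=200/np.tan(np.radians(s['fov_y'])/2);im=s['image'];u0,v0,u1,v1=((225,178,308,200) if n=='top' else (350,215,420,250))
    sub=im[v0:v1,u0:u1].max(-1); k=max(cv2.findContours((sub<70).astype(np.uint8),0,1)[0],key=len)
    q=np.array([ray(s,x[0][0]+u0,x[0][1]+v0,.014)[:2]*1000 for x in k],np.float32); print(n,'dark strip',cv2.boundingRect(k),cv2.minAreaRect(q))
    mm=(cv2.cvtColor(im,cv2.COLOR_RGB2HSV)[...,1]<60)[v0:v1,u0:u1]; 
    k=max(cv2.findContours(mm.astype(np.uint8),0,1)[0],key=len)
    q=np.array([ray(s,x[0][0]+u0,x[0][1]+v0,.028)[:2]*1000 for x in k],np.float32); print(n,'rim col',cv2.minAreaRect(q))
E
```

```text
[0.43990252 0.0322549  0.14448338] [3.14056561e+00 2.54873093e-03 1.56195207e+00]
scene knob 149 [0.52083189 0.13682451 0.05747694]
scene knob 147 [0.52577807 0.20003946 0.05703766]
scene knob 148 [0.52459826 0.25849273 0.05740537]
scene wide 322 [ 0.5932 -0.174   0.0622] ((590.541259765625, -175.23602294921875), (69.93824768066406, 9.16649341583252), 86.25057220458984)
scene wide top 129 [ 0.5912 -0.174   0.074 ] ((590.5319213867188, -175.05575561523438), (69.52544403076172, 8.803159713745117), 86.78398132324219)
scene narrow 190 [ 0.5872 -0.2626  0.0616] ((584.517333984375, -264.098876953125), (39.863040924072266, 10.358174324035645), 87.26815032958984)
scene block 822 [ 0.5968 -0.2248  0.0205] ((587.4562377929688, -219.94253540039062), (190.29232788085938, 45.946937561035156), 85.93921661376953)
scene chan rim 174 [0.5935 0.2016 0.0232] ((601.0402221679688, 202.7451171875), (23.842727661132812, 89.38107299804688), 0.6939387917518616)
scene chan in 267 [0.5994 0.2004 0.0118] ((594.6646118164062, 199.39317321777344), (39.362754821777344, 88.85857391357422), 0.5430900454521179)
scene
[... 1045 characters left out ...]
 45.31913757324219), 86.0955810546875)
top chan rim 129 [0.6005 0.2034 0.0249] ((597.8355712890625, 203.60772705078125), (25.171157836914062, 87.58324432373047), 2.0991766452789307)
top chan in 203 [0.5946 0.1994 0.0088] ((593.4107666015625, 200.03662109375), (89.26262664794922, 34.8647575378418), 89.94567108154297)
top wells 624 [0.5232 0.2106 0.0192] ((520.3539428710938, 202.40933227539062), (67.9564437866211, 189.7330780029297), 1.360220193862915)
top dark strip (33, 8, 16, 4) ((599.2682495117188, 203.26632690429688), (46.759002685546875, 9.394890785217285), 89.51222229003906)
top rim col ((597.1713256835938, 201.70724487304688), (25.79098892211914, 89.71363830566406), 1.5746506452560425)
```

Both views agree: wide holder at (0.589,-0.174) with yaw -3.9°, slot near (0.600,0.203) with yaw about +1.8°, and all three knobs upright in their wells. On to the holder.

Emit:
{"api": "move_arm", "payload": {"deltas": [0, 0, 0.068, -5, 0, 0, -0.35, 0, 0, 0.068, -10, 0, 0, -0.35, 0, 0, 0.068, -14.5, 2, 0, -0.35, 0, 0, 0.068, -18.5, 5, 0, -0.35, 0, 0, 0.068, -20.6, 9.5, 0, -0.35, 0, 0, 0.068, -20.6, 14.3, 0, -0.35, 0, 0, 0.068, -20.6, 14.9, 2, -0.35, 0, 0, 0.068, -20.6, 14.9, 4, -0.35]}}

```text
time: 14.45
tool_pos: [0.5912, -0.1681, 0.103]
ee_rot: [3.141, -0.0, 1.504]
wrist_force: [-0.1, -0.2, -0.5]
width: 0.0636
finger_force: 0.0
```

Emit:
{"api": "move_arm", "payload": {"deltas": [0, 0, 0, 0, 0, 0, -0.35, 0, 0, 0, 0, 0, 0, -0.35]}}

```text
time: 14.65
tool_pos: [0.5887, -0.1678, 0.1037]
ee_rot: [-3.14, -0.0, 1.504]
wrist_force: [-0.2, -0.0, 0.2]
width: 0.0632
finger_force: 0.0
```

Emit:
{"api": "move_arm", "payload": {"deltas": [0, 0, 0, -0.6, 0, 3, -0.35, 0, 0, 0, -0.6, 0, 6, -0.35, 0, 0, 0, -0.6, 0, 6.8, -0.35, 0, 0, 0, -0.6, 0, 6.8, -0.35, 0, 0, 0, -0.6, 0, 6.8, 1, 0, 0, 0, -0.6, 0, 6.8, 1, 0, 0, 0, -0.6, 0, 6.8, 1, 0, 0, 0, -0.6, 0, 6.8, 1]}}

```text
time: 15.45
tool_pos: [0.5891, -0.1746, 0.0373]
ee_rot: [3.14, 0.0, 1.503]
wrist_force: [-0.9, -0.1, 0.3]
width: 0.035
finger_force: 0.0
```

Emit:
{"api": "move_arm", "payload": {"deltas": [0, 0, 0, 0, 0, 0, 1, 0, 0, 0, 0, 0, 0, 1, 0, 0, 0, 0, 0, 0, 1]}}

```text
time: 15.75
tool_pos: [0.5885, -0.1744, 0.0361]
ee_rot: [-3.141, -0.0, 1.503]
wrist_force: [0.3, -0.5, 0.1]
width: 0.0107
finger_force: 0.0
```

Emit:
{"api": "move_arm", "payload": {"deltas": [0, 0, 0, 0, 0, 0, 1, 0, 0, 0, 0, 0, 0, 1, 0, 0, 0, 0, 0, 0, 1, 0, 0, 0, 0, 0, -2, 1, 0, 0, 0, 0, 0, -6, 1, 0, 0, 0, 0, 0, -11, 1]}}

```text
time: 16.35
tool_pos: [0.5866, -0.1737, 0.144]
ee_rot: [-3.135, -0.002, 1.503]
wrist_force: [0.3, -0.2, 0.1]
width: 0.0078
finger_force: 30.0
```

Emit:
{"api": "move_arm", "payload": {"deltas": [0, 0, 0, 2.5, -2.5, -3, 1, 0, 0, 0, 6.5, -5.5, -3, 1, 0, 0, 0, 11, -7.5, -3, 1, 0, 0, 0, 15.9, -7.5, -3, 1, 0, 0, 0, 20.8, -7, -3, 1, 0, 0, 0, 25.6, -6, -3, 1, 0, 0, 0, 30.2, -4.5, -3, 1, 0, 0, 0, 34.2, -2.5, -1, 1]}}

```text
time: 17.15
tool_pos: [0.5886, 0.1716, 0.1598]
ee_rot: [3.134, -0.002, 1.504]
wrist_force: [1.2, 0.1, 1.0]
width: 0.0078
finger_force: 30.0
```

Emit:
{"api": "move_arm", "payload": {"deltas": [0, 0, -0.099, 3.5, 1.2, 1, 1, 0, 0, -0.099, 3.5, 1.2, 5, 1, 0, 0, -0.099, 3.5, 1.2, 5, 1, 0, 0, -0.099, 3.5, 1.2, 5, 1, 0, 0, -0.099, 3.5, 1.2, 5, 1]}}

```text
time: 17.65
tool_pos: [0.6021, 0.2021, 0.1084]
ee_rot: [3.139, -0.001, 1.601]
wrist_force: [0.2, 0.1, -0.2]
width: 0.008
finger_force: 30.0
```

```bash
python3 - <<'E'
from h import *
o=robot.get_obs();print(o['tool_pos'],o['ee_rot'],o['width'])
T=[]
for n,c in(("scene",(330,150,440,260)),("top",(220,150,330,260))):
    s=robot.snapshot(n); u0,v0,u1,v1=c
    T.append(cv2.resize(s['image'][v0:v1,u0:u1,::-1],None,fx=3.6,fy=3.6,interpolation=cv2.INTER_CUBIC))
    p=pts(s); m=(abs(p[...,0]-.6)<.03)&(abs(p[...,1]-.2)<.06)&(p[...,2]>.055)&(p[...,2]<.15)
    q=p[m]; print(n,len(q),q.min(0),q.max(0),cv2.minAreaRect((q[:,:2]*1000).astype(np.float32)) if len(q)>5 else '')
cv2.imwrite('pics/g4.png',np.hstack(T))
E
```

```text
[0.60211553 0.20209606 0.10840723] [ 3.13851930e+00 -6.29060070e-04  1.60060579e+00] 0.008032498884569066
scene 187 [0.59885071 0.16579049 0.07710119] [0.61203436 0.23338391 0.14996718] ((603.741455078125, 199.48861694335938), (12.966724395751953, 68.12063598632812), 5.054446697235107)
top 1 [0.60468677 0.16742662 0.07964612] [0.60468677 0.16742662 0.07964612]
```

View pics/g4.png

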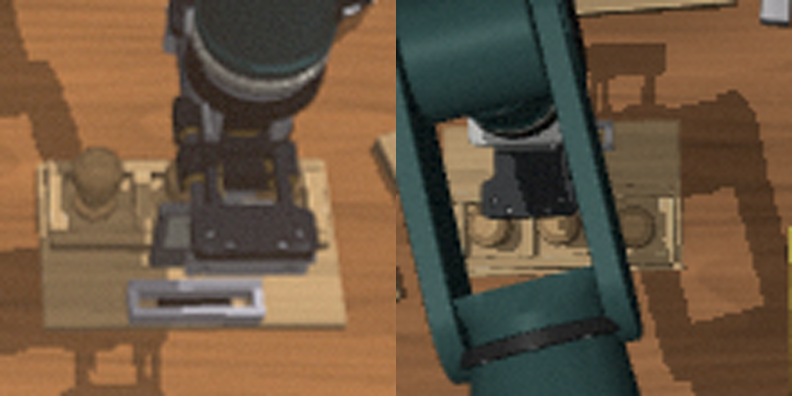

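Emit:
{"api": "move_arm", "payload": {"deltas": [0, 0, 0, 0.25, -0.25, 1, 1, 0, 0, 0, 0.25, -0.25, 3.5, 1, 0, 0, 0, 0.25, -0.25, 4.6, 1, 0, 0, 0, 0.25, -0.25, 4.6, 1, 0, 0, 0, 0.25, -0.25, 4.6, 1]}}

```text
time: 18.25
tool_pos: [0.5986, 0.205, 0.0603]
ee_rot: [3.142, -0.0, 1.602]
wrist_force: [-0.6, 0.1, -0.5]
width: 0.0082
finger_force: 30.0
```

```bash
python3 - <<'E'
from h import *
o=robot.get_obs();print(o['tool_pos'],o['ee_rot'],o['wrist_force'])
s=robot.snapshot("scene"); u0,v0,u1,v1=(340,180,430,260)
cv2.imwrite('pics/g5.png',cv2.resize(s['image'][v0:v1,u0:u1,::-1],None,fx=7,fy=7,interpolation=cv2.INTER_CUBIC))
p=pts(s); m=(abs(p[...,0]-.6)<.03)&(abs(p[...,1]-.2)<.06)&(p[...,2]>.036)&(p[...,2]<.1)
q=p[m]; print(len(q),q.min(0),q.max(0),np.median(q,0))
E
```

```text
[0.59859462 0.20503522 0.0603264 ] [ 3.14158822e+00 -1.34387833e-04  1.60167322e+00] [-0.58793488  0.10030856 -0.45366574]
150 [0.59672719 0.16841687 0.03628873] [0.60776862 0.23821654 0.09996048] [0.60506865 0.17930789 0.07480276]
```

View pics/g5.png

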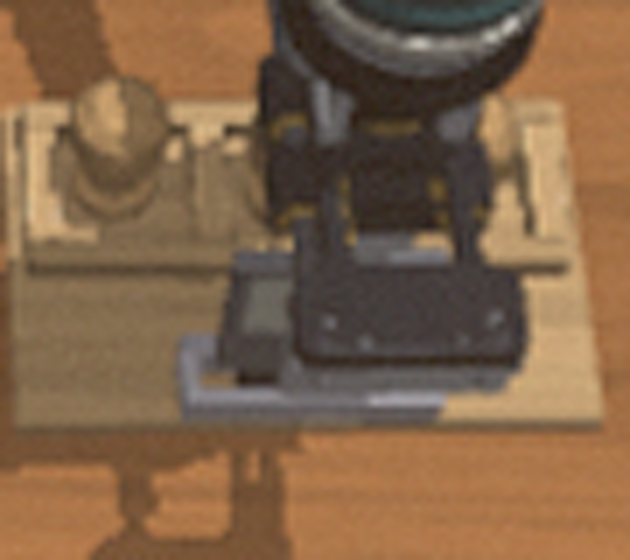

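The holder's lower-left corner is at (222,370) and the rim runs from x=183 to x=443, so it is lined up but roughly 1.5 mm too far along +y. I correct that and lower into the mouth.

Emit:
{"api": "move_arm", "payload": {"deltas": [0, 0, 0, -0.15, 0.1, 0, 1, 0, 0, 0, -0.15, 0.1, 0, 1, 0, 0, 0, -0.15, 0.1, 0.4, 1, 0, 0, 0, -0.15, 0.1, 0.8, 1, 0, 0, 0, -0.15, 0.1, 1.1, 1, 0, 0, 0, -0.15, 0.1, 1.3, 1, 0, 0, 0, -0.15, 0.1, 1.3, 1]}}

```text
time: 19.0
tool_pos: [0.5992, 0.2035, 0.0464]
ee_rot: [-3.14, 0.0, 1.602]
wrist_force: [0.8, -0.2, -0.6]
width: 0.0083
finger_force: 30.0
```

Emit:
{"api": "move_arm", "payload": {"deltas": [0, 0, 0, 0, 0, 0.3, 1, 0, 0, 0, 0, 0, 0.5, 1, 0, 0, 0, 0, 0, 0.7, 1, 0, 0, 0, 0, 0, 0.8, 1, 0, 0, 0, 0, 0, 0.85, 1, 0, 0, 0, 0, 0, 0.85, 1, 0, 0, 0, 0, 0, 0.85, 1]}}

```text
time: 19.7
tool_pos: [0.6, 0.2037, 0.0398]
ee_rot: [3.14, -0.0, 1.602]
wrist_force: [-0.9, -0.3, 6.1]
width: 0.0076
finger_force: 30.0
```

Emit:
{"api": "move_arm", "payload": {"deltas": [0, 0, 0, 0, 0, 0.1, 1, 0, 0, 0, 0, 0, 0.2, 1, 0, 0, 0, 0, 0, 0.25, 1, 0, 0, 0, 0, 0, 0.25, 1, 0, 0, 0, 0, 0, 0.25, 1]}}

```text
time: 20.2
tool_pos: [0.6, 0.2037, 0.038]
ee_rot: [3.14, -0.0, 1.602]
wrist_force: [-2.6, -0.5, 7.1]
width: 0.0079
finger_force: 30.0
```

Emit:
{"api": "move_arm", "payload": {"deltas": [0, 0, 0, 0, 0, 0.1, 1, 0, 0, 0, 0, 0, 0.15, 1, 0, 0, 0, 0, 0, 0.15, 1, 0, 0, 0, 0, 0, 0.15, 1]}}

```text
time: 20.6
tool_pos: [0.6, 0.2037, 0.038]
ee_rot: [3.14, -0.0, 1.602]
wrist_force: [-4.3, -0.7, 12.2]
width: 0.0081
finger_force: 30.0
```

Emit:
{"api": "move_arm", "payload": {"deltas": [0, 0, 0, 0, 0, 0, 1, 0, 0, 0, 0, 0, 0, 1, 0, 0, 0, 0, 0, 0, 1]}}

```text
time: 20.9
tool_pos: [0.6, 0.2037, 0.038]
ee_rot: [3.14, -0.0, 1.602]
wrist_force: [-4.5, -0.8, 12.3]
width: 0.0077
finger_force: 30.0
```

```bash
python3 - <<'E'
from h import *
o=robot.get_obs();print(o['time'],o['tool_pos'],o['ee_rot'],o['wrist_force'],o['finger_force'],o['width'])
T=[]
for n,c in(("scene",(330,150,440,260)),("top",(220,150,330,260))):
    s=robot.snapshot(n); u0,v0,u1,v1=c
    T.append(cv2.resize(s['image'][v0:v1,u0:u1,::-1],None,fx=3.6,fy=3.6,interpolation=cv2.INTER_CUBIC))
    p=pts(s)
    if n=='scene':
        m=(abs(p[...,0]-.6)<.025)&(abs(p[...,1]-.2)<.05)&(p[...,2]>.034)&(p[...,2]<.09); q=p[m]
        for a,b in((.035,.05),(.05,.065),(.065,.085)):
            r=q[(q[:,2]>a)&(q[:,2]<b)]; print(a,len(r),np.median(r,0) if len(r) else '',r[:,1].min() if len(r) else '')
cv2.imwrite('pics/g6.png',np.hstack(T))
E
```

```text
20.9 [0.59997064 0.20371711 0.03796421] [ 3.13978586e+00 -4.33223437e-04  1.60186811e+00] [-4.49695713 -0.77513874 12.33527117] 30.00377744436264 0.007651031812953566
0.035 34 [0.60672281 0.17776047 0.04231434] 0.16814767379481066
0.05 25 [0.60651841 0.17654788 0.05777882] 0.1672146606562631
0.065 67 [0.60294119 0.18173469 0.07488668] 0.167647599826867
```

View pics/g6.png

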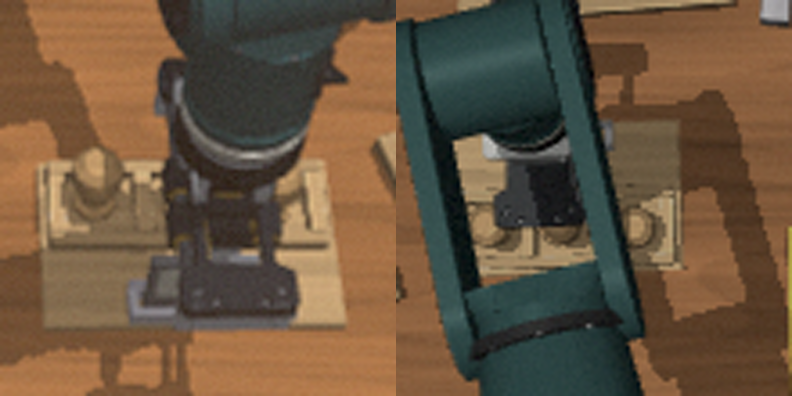

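The view shows the holder standing in the channel at (165,285) and all three knobs upright at (98,180) and, in the top view, (490,225), (565,230) and (640,228). The height stopped at 0.038 with 12 N of push, so it sits on the solid floor. Handing in.

```bash
python3 -c "
from bench import robot
print(robot.close_job())"
```

```text
the job is handed in; nothing more can be done
None
```

I handed the job in at about 21 s: a knob stands upright in each well, and the wide holder is held pressed home in the channel at about 12 N, with its height no longer changing under extra push. The hand-in call returned no verdict.

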